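# Set the stop jig with the matching spacer block

## Task

The offcut lying in the corner of the try square is the sample: take from the slanted rack the one spacer block of the same width and stand it on end on the jig's bed between the dust hood and the carriage, that width lying along the rail. With the carriage's knob push the block into the hood until you feel the unseen sprung end stop bottom out, never ramming it, and let go, leaving the stop fully home and the block upright and snug between stop and carriage. The other two blocks stay in the rack, the offcuts, glue bottle and tin where they are.

Things in the scene. Friction and masses are not known exactly. Their poses are not given: they have to be found in the camera images.
- block_a: Spacer block, one of three light-wood look-alikes, 84 mm long, 26 mm deep, 22 mm WIDE. It fills x 0..26, y +-11 (the width), z 0..84 mm of its own frame (origin: edge of its foot, on the face it leans on). At the start it stands in a rack pocket (which one varies), its z axis leaning 0.61 rad (35 deg) from vertical towards the rack's -x, the robot's side. 50 to 100 g.
- block_b: Spacer block, one of three light-wood look-alikes, 84 mm long, 26 mm deep, 30 mm WIDE. It fills x 0..26, y +-15 (the width), z 0..84 mm of its own frame (origin: edge of its foot, on the face it leans on). At the start it stands in a rack pocket (which one varies), its z axis leaning 0.61 rad (35 deg) from vertical towards the rack's -x, the robot's side. 50 to 100 g.
- block_c: Spacer block, one of three light-wood look-alikes, 84 mm long, 26 mm deep, 38 mm WIDE. It fills x 0..26, y +-19 (the width), z 0..84 mm of its own frame (origin: edge of its foot, on the face it leans on). At the start it stands in a rack pocket (which one varies), its z axis leaning 0.61 rad (35 deg) from vertical towards the rack's -x, the robot's side. 50 to 100 g.
- mid_a (a point): Centre of block_a (its axes as block_a).
- mid_b (a point): Centre of block_b (its axes as block_b).
- mid_c (a point): Centre of block_c (its axes as block_c).
- offcut_a: Loose wooden offcut lying flat, 80 mm long (x), 22 mm wide (y), 18 mm thick, origin under its centre; as wide as block_a. One of the three offcuts lies in the corner of the try square: the sample. The other two lie elsewhere on the bench; which is which varies.
- offcut_b: Loose wooden offcut lying flat, 80 mm long (x), 30 mm wide (y), 18 mm thick, origin under its centre; as wide as block_b. One of the three offcuts lies in the corner of the try square: the sample. The other two lie elsewhere on the bench; which is which varies.
- offcut_c: Loose wooden offcut lying flat, 80 mm long (x), 38 mm wide (y), 18 mm thick, origin under its centre; as wide as block_c. One of the three offcuts lies in the corner of the try square: the sample. The other two lie elsewhere on the bench; which is which varies.
- rack: Fixed plywood rack, base 110 x 170 x 14 mm, origin under its middle. Three slanted pockets 50 mm apart along y, floor corner at x 10, z 62 mm. Back rest under the blocks 36 mm, side dividers 26 mm, lip 14 mm high along the block: its upper 48 mm stick out. No room for fingers beside a block: pinch its 26 mm depth (along its own x), tool in line with its long axis, and draw it out along that axis.
- jig: Stop jig fixed to the bench. Flat grey bed x -60..70, y -160..170 mm, top z 16 mm; origin on the bench under it. Rail on its far side (x 37..59, top z 40 mm). At the -y end a grey dust hood (x -47..27, y -160..-75, top z 108 mm; flat port on it to z 120), open only to +y: mouth 66 mm wide, 88 high. Inside, out of sight, the end stop: its face is 23 to 47 mm behind the mouth, varying.
- hood_mouth (a point): Middle of the hood's mouth, on the bed (jig x -10, y -75, z 16 mm); axes as the jig: y points out of the hood, to the carriage.
- carriage (a joint): Sliding carriage of the jig. Value = distance in m of its front face from jig y = -140 mm; it falls as the carriage goes to -y, into the hood (face at the mouth: 0.065; limits 0 and 0.22). Its pusher bar is 48 mm wide, 90 mm long, top z 56 mm, and fits into the hood. It slides with about 2.5 N of friction and stays where it is left.
- end_stop (a joint): The sprung end stop plate in the hood, hidden, facing the mouth: 0 = out, untouched; 0.008 m = pressed fully home, where it bottoms on solid metal (over 30 N on it is ramming). The spring is weak (0.3 to 1 N), weaker than the carriage's friction.
- push_face (a point): Point on the carriage: at the foot of its front face, in the middle of its 48 mm width, on the bed; the face looks to its -y; axes as the jig.
- knob (a point): Middle of the upright round black knob on the carriage, 24 mm diameter, 26 mm tall (66 to 92 mm above the bench), 65 mm behind the carriage's front face; axes as the jig.
- square: Carpenter's try square lying flat on the bench, fixed. Origin: its inner corner, on the bench. Dark wooden stock 110 x 26 x 16 mm along its +x, thin steel blade 34 mm wide, 3 mm thick, along its +y.
- sample_spot (a point): Spot within the inner corner of the try square, on the bench, where the centre of the sample offcut lies (within 20 mm).
- glue: Bystander: white glue bottle, 56 mm diameter, 170 mm tall; origin under its centre.
- tin: Bystander: small tin, 72 mm diameter, 80 mm tall; origin under its centre.
Mind the look-alikes: they are no part of the job. What is shaped like the block_a but pink or white is not meant.

How it is judged:
By the outcome, as a careful person would: the job done as asked, in the order asked, and still so for the second after the job is handed in, with the robot touching nothing.
It also fails if it takes over 51 s, if anything falls off the work surface, if the arm or the gripper's body presses on something with over 40 N, if the wrist force passes 120 N, or if a joint passes its speed limit or range.

## Robot

A 7-joint arm with a two-finger parallel gripper is mounted at the origin on the work surface. World frame = base frame: x ahead of the robot, y to its left, z up, the work surface at z = 0. Lengths are in m, angles in rad, forces in N, time in s.
With the tool pointing down it reaches from about 0.35 to 0.9 m from the base axis. Payload 7.2 kg.
Tool frame: the origin (TCP) lies between the finger pads; the fingertips stand 19 mm ahead of it and the grasp point (between the pads) is the TCP (finger_overhang is the distance from the TCP to the fingertips, in m); z points along the fingers, y is the line along which they close (so a half turn about z gives the same grasp; the last joint's range is limited). The gripper opens to 88 mm and grips with 3 to 60 N. Pads are 20 mm wide; open, the fingers measure 115 mm over their backs; the gripper's body (75 mm by 178 mm) begins 61 mm behind the grasp point.
Start: joints at [1.045, 0.411, -0.013, 1.596, 0.006, 1.134, -0.082], TCP at [0.276, -0.561, 0.242] pointing down, gripper open.
Joint ranges: [-2.95, 2.95], [-0.29, 1.99], [-1.47, 1.44], [0.14, 2.54], [-1.03, 4.17], [0.13, 1.85], [-2.86, 2.86]. Speed limits (rad/s): [2.39, 2.39, 3.01, 3.01, 3.14, 3.14, 3.14].

## Interface

Orientations are given as a unit quaternion [w, x, y, z].
In Python, from plant import get_state, read_camera, hand_in, trace, finger_overhang gives the robot as it stands. The module is installed in compiled form; this text tells all that it offers.
- The arm moves only by the tool arm_command, never from a script. Its arguments are lists of equal length, an entry for each row: "fingers": the finger opening in m, from 0 to 0.0878; "slide": the shift along the tool's x, y, z in m, a list of three; "yaw": the turn about the tool's z in degrees. In form: {"fingers": [fingers, ...], "slide": [[tx, ty, tz], ...], "yaw": [yaw, ...]}. A call has 1 to 10 rows; each row is the pose to reach, as a shift and turn from the pose commanded when the call began, along the tool's axes at that moment; what a row does not reach only later rows make up. A row lasts 1/8 s, in which the tool goes at most 62.5 mm and 10.7 degrees, less where a joint would pass 70% of its speed; a pose out of reach is approached as far as the arm can. A call with a gripper value outside its range is refused whole. The fingers move at their own pace and stop on an object; "force" is the grip in N (left out, the last holds). Time passes only in rows, so rows that repeat a pose let the fingers close. It gives the time, the measured TCP pose, the force, the opening and the grip force at its end, in the units of the state.
- get_state(): the state, without advancing time (a new reading comes with each control period).
- read_camera(name): name is "scene" or "top"; returns a dict with "frame" (400x640x3 uint8, red, green, blue), "K" (3x3 intrinsics, pixels), "k1" (the pictures are not rectified: a ray, as slopes to the right and down, at radius r is drawn at 1 + k1 r^2 times it, then the intrinsics apply), "position" and "attitude" of the camera in the world. Camera axes: x right, y down, z forward; pixel columns grow to the right and rows downward; lengths in m; the calibration is good to about 2 mm. A picture is of the moment at which its call begins. There is no depth.
- hand_in(): hands the job in; it is judged then, once.
Trained networks look in a picture, given as the dict that the camera call returned (one of the last four; its "shot" number tells which), for a name from the list of things; names that differ only in an ending like _2 or _b are one class to them, and where a whole thing is asked for, a point or a joint stands for the part that bears it (a point fixed in the world has none). Each returns a list of dicts, best first, with "score" (0 to 1); they miss things now and then, are a little off and sometimes report something else, mostly with a low value. They report only what shows in the picture. A call takes as long as a camera call. They do not tell look-alikes from the thing itself.
- trace(name, picture): "mask" (400x640 bool, what is visible of it) and "uv" ([column, row] in pixels, amid what is visible of it).
The state is a dict: "t": time; "joint_pos": joint angles; "qd": joint speeds; "effort": joint torques, N m; "tcp_pos": TCP position; "eef_rot": TCP orientation; "force": force on the tool from outside, world axes, zero at the start; "moment": the same for the moment, N m; "finger_gap": opening from 0.0 (shut) to 1.0 (fully open); "grip_force": force on a finger pad.
Only numpy, scipy, OpenCV 4.12 (cv2) and the standard library are available. Lean on these libraries where they do the work, as an engineer would, in place of code of your own. Each camera call takes 0.05 s, during which the arm holds its last target. There are 200 camera calls.

## Working session

There is one attempt and no reset: what is moved stays moved. The work goes in short steps, Python scripts to look and compute and a tool call to move; the robot and the scene stay as the last step left them, time stands still between calls to the robot, and variables do not carry over. Pictures are saved under pics/ and viewed, at most 10 in all, crops included, and the job is handed in when it is done.

Besides the shell and the picture viewer there is one more tool, called after "Request:" by a JSON object that holds its "name" and its "arguments". arm_command: Moves the arm, as the interface text tells. Its arguments: {"type":"object","properties":{"fingers":{"type":"array"},"slide":{"type":"array"},"yaw":{"type":"array"},"force":{"type":"number"}},"required":["fingers","slide","yaw"]}

```bash
mkdir -p pics; ls
python3 - <<'E'
from plant import *
import cv2,pickle
d={}
for n in("scene","top"):
    p=read_camera(n); d[n]=p; cv2.imwrite(f"pics/{n}0.png",cv2.cvtColor(p["frame"],cv2.COLOR_RGB2BGR))
    print(n,p["K"].tolist(),p["k1"],p["position"],p["attitude"],p["shot"])
pickle.dump(d,open("p0.pkl","wb"))
s=get_state();print({k:s[k] for k in("t","tcp_pos","eef_rot","force","finger_gap")}, finger_overhang)
E
```

```text
pics
scene [[416.687027184275, 0.0, 321.1224500239021], [0.0, 416.687027184275, 197.29967994945858], [0.0, 0.0, 1.0]] 0.015294904316585343 [1.37052369 0.61989811 0.76235303] [-0.22114594  0.3833169   0.78922893 -0.42577028] 1
top [[433.772956285605, 0.0, 323.20041330577124], [0.0, 433.772956285605, 199.9433392119817], [0.0, 0.0, 1.0]] -0.06913504583385603 [0.41363488 0.0068821  1.43377926] [ 0.03173894 -0.69708608  0.71490128 -0.04449483] 2
{'t': 0.1, 'tcp_pos': array([ 0.27600134, -0.56029152,  0.24090794]), 'eef_rot': array([-6.78817714e-04,  9.73916505e-01,  2.26905571e-01, -2.04643364e-04]), 'force': array([-0.15153346,  0.71015546,  0.0370705 ]), 'finger_gap': 0.999323922831177} 0.019
```

View pics/scene0.png

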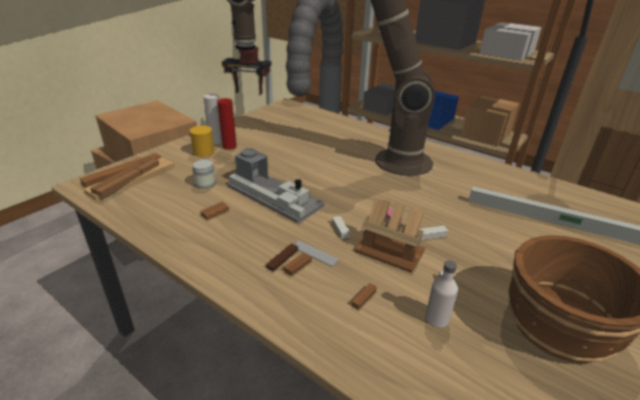

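View pics/top0.png

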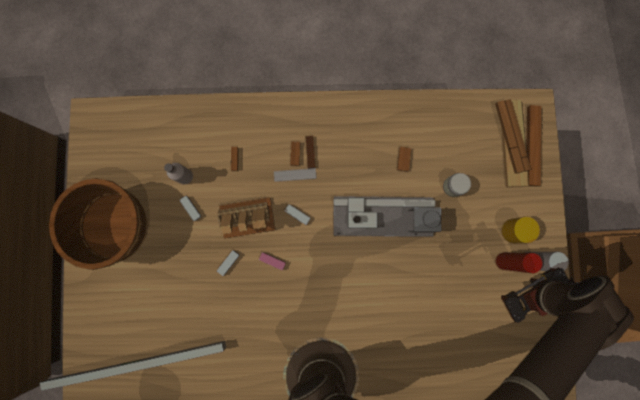

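The scene view shows the rack at (395,230), the try square with an offcut at (298,263), other offcuts at (215,210) and (363,296), and the jig at (275,190). The top view shows three offcuts at (235,158), (296,153) and (404,159). The one in the square's corner, (296,153), is the sample. The pink and white blocks lying loose are decoys. I'll confirm this in an enlarged crop and measure.

```bash
cat > h.py <<'E'
import numpy as np,cv2,pickle
from scipy.spatial.transform import Rotation as R
def rot(q): return R.from_quat(np.roll(q,-1))
def dist(p): return np.array([p["k1"],0,0,0,0.])
def ray(p,uv):
    uv=np.asarray(uv,float).reshape(-1,1,2)
    n=cv2.undistortPoints(uv,p["K"],dist(p)).reshape(-1,2)
    return rot(p["attitude"]).apply(np.c_[n,np.ones(len(n))])
def onz(p,uv,z):
    d=ray(p,uv); return p["position"]+d*((z-p["position"][2])/d[:,2])[:,None]
def proj(p,X):
    Xc=rot(p["attitude"]).inv().apply(np.atleast_2d(X)-p["position"])
    return cv2.projectPoints(Xc,np.zeros(3),np.zeros(3),p["K"],dist(p))[0].reshape(-1,2)
def tri(p1,uv1,p2,uv2):
    d1=ray(p1,uv1)[0];d2=ray(p2,uv2)[0]
    A=np.c_[d1,-d2];s=np.linalg.lstsq(A,p2["position"]-p1["position"],rcond=None)[0]
    a=p1["position"]+s[0]*d1;b=p2["position"]+s[1]*d2
    return (a+b)/2,np.linalg.norm(a-b)
E
python3 - <<'E'
from plant import *
from h import *
d=pickle.load(open("p0.pkl","rb"))
T={}
for cam in d:
    p=d[cam]
    for n in("offcut_a","block_a","rack","jig","carriage","square","knob","glue","tin"):
        for r in trace(n,p):
            T.setdefault((cam,n),[]).append(r)
            m=r["mask"].astype(np.uint8)
            rc=cv2.minAreaRect(cv2.findNonZero(m)) if m.any() else None
            print(cam,n,round(r["score"],2),np.round(r["uv"],1),int(m.sum()),[np.round(v,1).tolist() for v in rc] if rc else None, np.round(onz(p,[r["uv"]],0.02)[0],3) )
pickle.dump(T,open("t0.pkl","wb"))
a=cv2.resize(d["top"]["frame"][130:245,215:345],None,fx=3,fy=3,interpolation=cv2.INTER_CUBIC)
b=cv2.resize(d["scene"]["frame"][195:310,270:400],None,fx=3,fy=3,interpolation=cv2.INTER_CUBIC)
b2=cv2.resize(d["scene"]["frame"][190:275,345:460],None,fx=4,fy=4,interpolation=cv2.INTER_CUBIC)
cv2.imwrite("pics/crop1.png",cv2.cvtColor(np.hstack([a,b]),cv2.COLOR_RGB2BGR))
cv2.imwrite("pics/crop2.png",cv2.cvtColor(b2,cv2.COLOR_RGB2BGR))
E
```

```text
scene offcut_a 0.81 [297.2 267. ] 372 [[297.4, 264.1], [13.3, 30.0], 56.3] [0.749 0.086 0.02 ]
scene offcut_a 0.67 [214.2 212.4] 319 [[214.2, 211.2], [12.5, 28.7], 70.0] [ 0.72  -0.274  0.02 ]
scene offcut_a 0.63 [268.5 190.4] 3258 [[275.2, 187.8], [101.2, 46.1], 31.6] [ 0.52  -0.235  0.02 ]
scene offcut_a 0.53 [363.6 293.3] 308 [[364.8, 296.3], [11.3, 29.0], 45.0] [0.719 0.272 0.02 ]
scene block_a 0.96 [380.8 209.9] 380 [[379.1, 211.2], [15.5, 25.0], 18.4] [0.38 0.12 0.02]
scene block_a 0.81 [434.8 231.1] 267 [[434.3, 232.2], [10.9, 25.9], 82.9] [0.374 0.301 0.02 ]
scene block_a 0.6 [341.  226.8] 257 [[341.1, 227.2], [23.8, 11.7], 59.0] [0.533 0.073 0.02 ]
scene block_a 0.54 [415.4 219.4] 350 [[414.0, 222.7], [14.2, 25.9], 18.4] [0.357 0.229 0.02 ]
scene block_a 0.51 [395.2 219. ] 278 [[396.1, 216.7], [10.5, 26.5], 17.5] [0.394 0.18  0.02 ]
scene block_a 0.42 [389.3 212.7] 58 [[389.4, 213.5], [5.4, 10.8], 18.4] [0.376 0.148 0.02 ]
scene rack 0.94 [390.  242.5] 2326 [[391.5, 243.0], [66.1, 44.0], 18.4] [0.505 0.224 0.02 ]
scene jig 0.9 [268.  190.1] 3259 [[276.6, 186.4], [101.1, 45.9
[... 1729 characters left out ...]
 1157 [[245.7, 217.7], [34.3, 54.9], 79.9] [0.538 0.222 0.02 ]
top jig 0.87 [384.  216.8] 4135 [[387.0, 216.0], [40.0, 106.0], 90.0] [ 0.506 -0.218  0.02 ]
top carriage 0.74 [359.2 213.8] 658 [[362.0, 212.5], [29.0, 28.0], 90.0] [ 0.518 -0.137  0.02 ]
top square 0.57 [308.2 172.4] 674 [[293.6, 158.1], [42.2, 41.8], 85.9] [0.659 0.026 0.02 ]
top knob 0.7 [304.9 171.8] 705 [[302.6, 164.8], [31.9, 56.8], 41.6] [0.661 0.037 0.02 ]
top knob 0.67 [359.  215.1] 678 [[362.5, 212.5], [29.0, 29.0], 90.0] [ 0.514 -0.137  0.02 ]
top glue 0.89 [180. 173.] 423 [[178.6, 172.6], [30.0, 16.9], 33.7] [0.668 0.451 0.02 ]
top tin 0.76 [454.7 185.2] 518 [[456.5, 185.0], [22.0, 27.0], 90.0] [ 0.605 -0.46   0.02 ]
```

View pics/crop1.png

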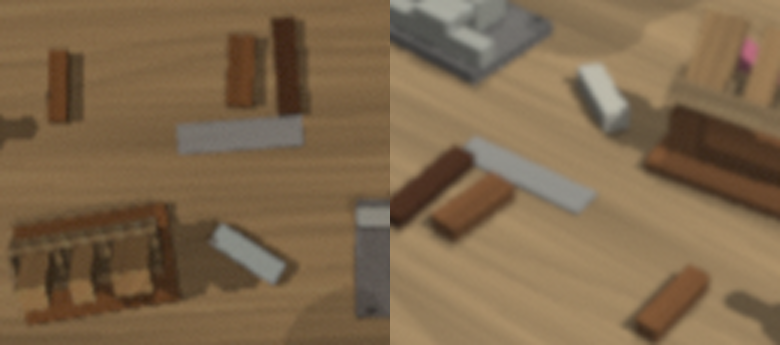

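View pics/crop2.png

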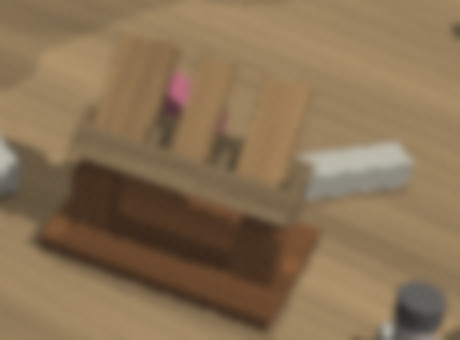

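The sample at (296,153) in the top view is about 9 px wide, between its neighbours at 7 px and 12 px, so it looks like the 30 mm one (offcut_b → block_b). In the rack crop, left to right, the blocks look wide, narrow and medium. That makes the medium one at scene (414,222) / top (226,223) the candidate. Next I'll fit the rack and jig models to edges in both views to confirm the widths and get poses.

```bash
cat > fit.py <<'E'
from h import *
from scipy.optimize import minimize
from itertools import permutations
def grads(p):
    g=cv2.GaussianBlur(p["frame"].astype(np.float32),(0,0),1.0)
    return [cv2.Sobel(g,cv2.CV_32F,1,0,ksize=3)/8,cv2.Sobel(g,cv2.CV_32F,0,1,ksize=3)/8]
def samp(img,uv): 
    return cv2.remap(img,uv[:,0].astype(np.float32)[None],uv[:,1].astype(np.float32)[None],cv2.INTER_LINEAR,borderMode=cv2.BORDER_REPLICATE)[0]
def score(p,G,segs,off=(0,0)):
    t=np.linspace(.05,.95,15)[:,None]; s=0;w=0
    for a,b in segs:
        uv=proj(p,a*(1-t)+b*t)+off
        d=uv[-1]-uv[0];L=np.hypot(*d)
        if L<2: continue
        n=np.array([-d[1],d[0]])/L
        gn=(samp(G[0],uv)*n[0]+samp(G[1],uv)*n[1])
        s+=L*np.minimum(np.abs(gn.mean(0)).max(),25);w+=L
    return s/w
def rectz(x0,x1,y0,y1,z):
    c=np.array([[x0,y0,z],[x1,y0,z],[x1,y1,z],[x0,y1,z]],float)
    return [(c[i],c[(i+1)%4]) for i in range(4)]
def place(segs,x,y,yaw):
    r=R.from_euler("z",yaw); o=np.array([x,y,0])
    return [(r.apply(a/1000)+o,r.apply(b/1000)+o) for a,b in segs]
xa=np.array([np.cos(.61),0,np.sin(.61)]);za=np.array([-np.sin(.61),0,np.cos(.61)]);ya=np.array([0,1.,0])
def blk(yc,w,dy=0):
    P=lambda x,y,z:np.array([10,yc,62.])+x*xa+y*ya+z*za
    h=w/2
    return [(P(26,-h,18),P(26,-h,84)),(P(26,h,18),P(26,h,84)),(P(26,-h,84),P(26,h,84)),(P(0,-h,84),P(0,h,84))]
def rackm(ws): return rectz(-55,55,-85,85,14)+sum([blk(yc,w) for yc,w in zip((-50,0,50),ws)],[])
def jigm(c): # c carriage face value mm
    f=-140+c
    return rectz(-60,70,-160,170,16)[:1]+rectz(-60,70,-160,170,16)[2:]+rectz(-47,27,-160,-75,108)+rectz(-34,14,f,f+90,56)
def opt(f,x0,steps):
    best=None
    for k in range(12):
        rng=np.random.default_rng(k); s=np.array(x0)+rng.normal(size=len(x0))*steps*(k>0)
        r=minimize(lambda v:-f(v),s,method="Nelder-Mead",options=dict(initial_simplex=np.vstack([s]+[s+np.eye(len(s))[i]*steps[i] for i in range(len(s))]),xatol=1e-4,fatol=1e-3))
        if best is None or r.fun<best.fun: best=r
    return best
E
python3 - <<'E'
from fit import *
d=pickle.load(open("p0.pkl","rb")); G={c:grads(d[c]) for c in d}
for ws in permutations((22,30,38)):
    m=rackm(ws)
    r=opt(lambda v:sum(score(d[c],G[c],place(m,*v)) for c in d),[.535,.235,.08],[.008,.008,.05])
    print(ws,np.round(r.x,4),round(r.fun,3),[round(score(d[c],G[c],place(m,*r.x)),2) for c in d])
ws=(38,22,30);m=rackm(ws)
for c in d:
    r=opt(lambda v:score(d[c],G[c],place(m,*v)),[.535,.235,.08],[.008,.008,.05]);print(c,np.round(r.x,4),round(r.fun,3))
for cs in (list(d),["scene"],["top"]):
    r=opt(lambda v:sum(score(d[c],G[c],place(jigm(v[3]*1000),*v[:3])) for c in cs),[.51,-.22,.0,.165],[.01,.01,.04,.015])
    print(cs,np.round(r.x,4),round(r.fun,3))
E
```

```text
(22, 30, 38) [0.5301 0.2341 0.1469] -10.656 [np.float64(6.58), np.float64(4.08)]
(22, 38, 30) [0.5297 0.2363 0.1463] -10.783 [np.float64(6.64), np.float64(4.14)]
(30, 22, 38) [0.5296 0.2378 0.1502] -10.818 [np.float64(6.9), np.float64(3.92)]
(30, 38, 22) [0.5295 0.2384 0.1447] -10.395 [np.float64(6.4), np.float64(3.99)]
(38, 22, 30) [0.5299 0.2367 0.1389] -11.645 [np.float64(7.55), np.float64(4.09)]
(38, 30, 22) [0.53   0.2369 0.1377] -10.936 [np.float64(7.05), np.float64(3.88)]
scene [0.5319 0.2373 0.1475] -7.747
top [0.5139 0.2302 0.1298] -5.917
['scene', 'top'] [ 0.5053 -0.2211 -0.0203  0.1736] -14.742
['scene'] [ 0.5716 -0.2792  0.0083  0.18  ] -7.322
['top'] [ 0.5052 -0.221  -0.0195  0.1734] -8.186
```

The permutation (38,22,30) from −y to +y scores best, so block_b is in the +y pocket. I'll check the fits with an overlay.

```bash
cat > ov.py <<'E'
from fit import *
def crop(p,segs,x0,y0,w,h,f,col=(0,255,0)):
    im=cv2.resize(p["frame"][y0:y0+h,x0:x0+w],None,fx=f,fy=f,interpolation=cv2.INTER_CUBIC).copy()
    for a,b in segs:
        q=((proj(p,np.array([a,b]))-[x0,y0]+.5)*f)
        cv2.line(im,*[tuple(int(v*8) for v in k) for k in q],col,1,cv2.LINE_AA,3)
    return cv2.cvtColor(im,cv2.COLOR_RGB2BGR)
E
python3 - <<'E'
from ov import *
d=pickle.load(open("p0.pkl","rb"))
m=place(rackm((38,22,30)),.5299,.2367,.1389); j=place(jigm(173.6),.5053,-.2211,-.0203)
a=crop(d["top"],m,205,185,90,60,4.4);b=crop(d["scene"],m,345,190,90,90,4.4)[:int(60*4.4)]
b=crop(d["scene"],m,345,200,90,75,4.4)
a=crop(d["top"],m,205,180,90,75,4.4)
c=crop(d["top"],j,325,180,128,65,3.1);e=crop(d["scene"],j,215,140,128,85,3.1)[:int(65*3.1)]
e=crop(d["scene"],j,215,147,128,75,3.1);c=crop(d["top"],j,325,180,128,75,3.1)
W=min(a.shape[1]*2,c.shape[1]*2)
im=np.vstack([np.hstack([a,b])[:,:W],np.hstack([c,e])[:,:W]]);print(im.shape);cv2.imwrite("pics/ov1.png",im[:600,:800])
E
```

```text
(562, 792, 3)
```

View pics/ov1.png

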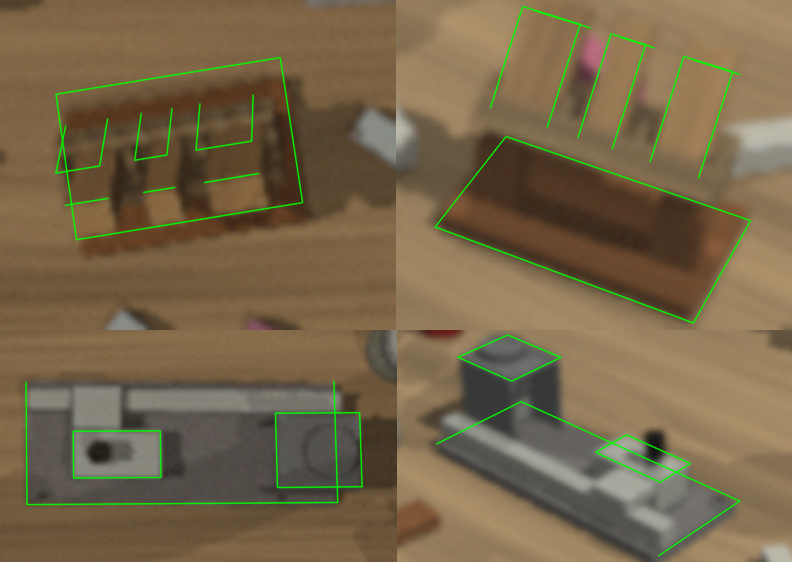

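Run:
```python
from ov import *
d=pickle.load(open("p0.pkl","rb"));T=pickle.load(open("t0.pkl","rb"))
for p in d.values(): print(np.round(rot(p["attitude"]).as_matrix(),3).tolist())
r=rot([-6.788e-4,.97392,.22691,-2e-4]);t=np.array([.276,-.5603,.2409])
print("toolx,y",r.apply([[1,0,0],[0,1,0]]).round(3).tolist())
tips=np.array([t+r.apply([0,s*.044,.019]) for s in(-1,1)])
for c in d: print(c,proj(d[c],np.vstack([t,tips,[[0,0,0]]])).round(1).tolist())
def cen(c,n,i): m=T[c,n][i]["mask"]; return [cv2.minAreaRect(cv2.findNonZero(m.astype(np.uint8)))[0]]
for i,k in((0,0),(1,1),(3,2)):
    X,e=tri(d["scene"],cen("scene","offcut_a",i),d["top"],cen("top","offcut_a",k));print("offcut",X.round(4),round(e,4))
# block tracing pairs on bench and rack
for i,k in((1,4),(2,6),(0,1),(3,2),(4,3)):
    X,e=tri(d["scene"],cen("scene","block_a",i),d["top"],cen("top","block_a",k));print("block",X.round(4),round(e,4))
X,e=tri(d["scene"],cen("scene","tin",0),d["top"],cen("top","tin",0));print("tin",X.round(4),round(e,4))
a=crop(d["top"],[(tips[0],tips[1])],485,255,100,75,4);b=crop(d["scene"],[(tips[0],tips[1])],200,30,100,75,4)
cv2.imwrite("pics/grip.png",np.hstack([a,b]))
```

```text
[[-0.608, 0.417, -0.675], [0.793, 0.344, -0.503], [0.023, -0.842, -0.54]]
[[-0.026, -0.994, 0.107], [-1.0, 0.024, -0.019], [0.017, -0.108, -0.994]]
toolx,y [[0.897, 0.442, -0.0], [0.442, -0.897, -0.001]]
scene [[248.1, 88.0], [259.3, 93.8], [237.7, 91.8], [403.2, 161.3]]
top [[521.6, 290.7], [505.4, 297.6], [531.5, 282.5], [321.3, 375.5]]
offcut [0.7273 0.0688 0.0056] 0.0014
offcut [ 0.701  -0.2978  0.0037] 0.0019
offcut [0.7142 0.2726 0.0065] 0.0013
block [0.3696 0.2971 0.0112] 0.0033
block [0.523  0.0657 0.0093] 0.0031
block [0.5064 0.1797 0.1089] 0.0012
block [0.4931 0.2788 0.1079] 0.0007
block [0.5011 0.2292 0.1096] 0.0002
tin [ 0.6037 -0.4604  0.0378] 0.0012
```

View pics/grip.png

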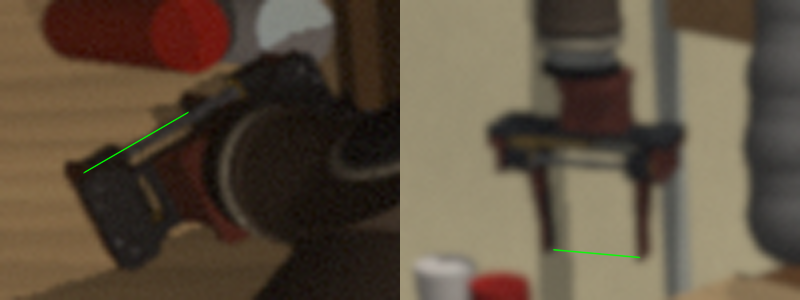

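```bash
cat >> fit.py <<'E'
def rackm2(ws): return rackm(ws)+rectz(-55,55,-85,85,0)[1:3]
def jigm2(c):
    f=-140+c
    return rectz(-60,70,-160,170,16)+[(np.array([70.,-160,0]),np.array([70.,170,0])),(np.array([-60.,170,0]),np.array([70.,170,0]))]+rectz(-47,27,-160,-75,108)+rectz(-34,14,f,f+90,56)+rectz(37,59,-160,170,40)[1:]
E
python3 - <<'E'
from ov import *
d=pickle.load(open("p0.pkl","rb")); G={c:grads(d[c]) for c in d}
for ws in((38,22,30),(30,22,38)):
  m=rackm2(ws)
  for cs in (list(d),["scene"],["top"]):
    r=opt(lambda v:sum(score(d[c],G[c],place(m,*v)) for c in cs)-1e4*np.sum((v[:2]-[.51,.2295])**2),[.51,.2295,.132],[.004,.003,.01]);print(ws,cs,np.round(r.x,4),round(r.fun,3))
    if len(cs)==2 and ws[0]==38: rb=r.x
for cs in (list(d),["scene"],["top"]):
    r=opt(lambda v:sum(score(d[c],G[c],place(jigm2(v[3]*1000),*v[:3])) for c in cs),[.507,-.221,-.02,.1735],[.004,.004,.01,.005]);print(cs,np.round(r.x,4),round(r.fun,3))
    if len(cs)==2: jb=r.x
print("knob",tri(d["scene"],[[298.5,182.5]],d["top"],[[356.3,219.4]]))
m=place(rackm2((38,22,30)),*rb); j=place(jigm2(jb[3]*1000),*jb[:3])
b=crop(d["scene"],m,345,200,90,75,4.4); a=crop(d["top"],m,205,180,90,75,4.4)
e=crop(d["scene"],j,215,147,128,75,3.1);c=crop(d["top"],j,325,180,128,75,3.1)
im=np.vstack([np.hstack([a,b]),np.hstack([c,e])[:,:792] if c.shape[1]*2>=792 else 0]);cv2.imwrite("pics/ov2.png",im[:600,:800])
E
```

```text
(38, 22, 30) ['scene', 'top'] [0.5154 0.232  0.1389] -11.999
(38, 22, 30) ['scene'] [0.5153 0.2321 0.1336] -6.402
(38, 22, 30) ['top'] [0.5148 0.2306 0.1389] -5.348
(30, 22, 38) ['scene', 'top'] [0.5152 0.2326 0.1463] -11.643
(30, 22, 38) ['scene'] [0.5149 0.2328 0.1379] -5.856
(30, 22, 38) ['top'] [0.5148 0.2317 0.1446] -5.477
['scene', 'top'] [ 0.5062 -0.2215 -0.0296  0.1739] -19.251
['scene'] [ 0.5067 -0.2217 -0.0333  0.1737] -10.502
['top'] [ 0.503  -0.2212 -0.0291  0.1736] -8.97
knob (array([ 0.49623768, -0.12155277,  0.08280046]), np.float64(0.0008178590797777813))
```

View pics/ov2.png

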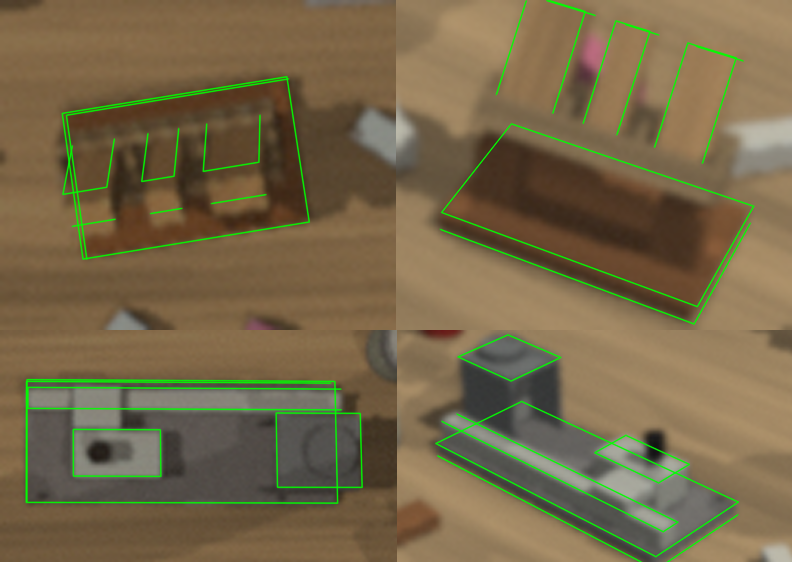

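Run:
```python
from ov import *
d=pickle.load(open("p0.pkl","rb")); G={c:grads(d[c]) for c in d}
def bl(v,ws,full=True):
    out=[]
    for yc,w in zip((-50,0,50),ws):
        for s in blk(yc+v[1]*1000,w): out.append(tuple(q+np.array([v[0]*1000,0,v[2]*1000]) for q in s))
    return place(out,.5154,.232,.1389)
for ws in permutations((22,30,38)):
  for cs in (list(d),["scene"],["top"]):
    if len(cs)==1 and ws!=(38,22,30): continue
    r=opt(lambda v:sum(score(d[c],G[c],bl(v,ws)) for c in cs)-2e3*np.sum(v**2),[-.005,0,-.003],[.004,.002,.004])
    print(ws,cs,np.round(r.x,4),round(r.fun,3))
    if ws==(38,22,30) and len(cs)==2: rb=r.x
m=bl(rb,(38,22,30))
b=crop(d["scene"],m,345,195,80,60,5); a=crop(d["top"],m,210,195,80,60,5)
b0=crop(d["scene"],[],345,195,80,60,5); a0=crop(d["top"],[],210,195,80,60,5)
cv2.imwrite("pics/ov3.png",np.vstack([np.hstack([a,b]),np.hstack([a0,b0])])[:600])
```

```text
(22, 30, 38) ['scene', 'top'] [-0.0088  0.0038 -0.0025] -10.57
(22, 38, 30) ['scene', 'top'] [-0.0089  0.0054 -0.0019] -9.056
(30, 22, 38) ['scene', 'top'] [-0.0089  0.001  -0.0024] -12.04
(30, 38, 22) ['scene', 'top'] [-0.0091 -0.0006 -0.0043] -9.63
(38, 22, 30) ['scene', 'top'] [-0.0088 -0.0009 -0.003 ] -13.351
(38, 22, 30) ['scene'] [-0.0018  0.0006  0.0012] -4.507
(38, 22, 30) ['top'] [-0.0092 -0.0002 -0.0013] -8.915
(38, 30, 22) ['scene', 'top'] [-0.0091 -0.0011 -0.003 ] -11.274
```

View pics/ov3.png

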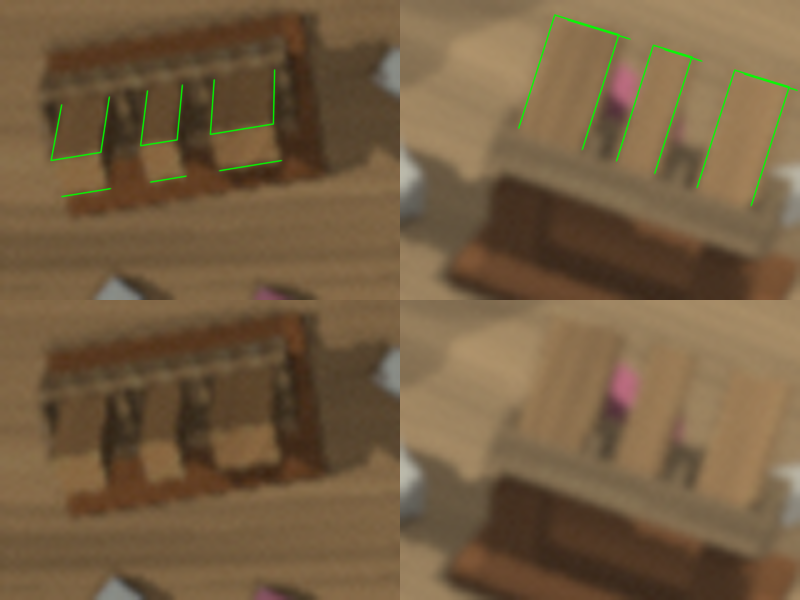

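The overlay now fits in both views. Three candidates stand in the rack: the 38 mm block (top view 258,218), the 22 mm (242,220) and the 30 mm (226,223). The 30 mm one fits the sample, and it is in the +y pocket.

This interface can't tilt the tool. I'll pinch the block's side faces with the tool vertical, since the 24 mm gap to the neighbour is enough, draw it out along its axis, and pivot it upright on the bed. First move: go above it.

Request:
{"name": "arm_command", "arguments": {"fingers": [0.041,0.041,0.041,0.041,0.041,0.041,0.041,0.041,0.041,0.041], "slide": [[0.558,-0.659,0.021],[0.558,-0.659,0.021],[0.558,-0.659,0.021],[0.558,-0.659,0.021],[0.558,-0.659,0.021],[0.558,-0.659,0.021],[0.558,-0.659,0.021],[0.558,-0.659,0.021],[0.558,-0.659,0.021],[0.558,-0.659,0.021]], "yaw": [18.2,18.2,18.2,18.2,18.2,18.2,18.2,18.2,18.2,18.2], "force": 15}}

```text
t: 2.25
tcp_pos: [0.428, 0.0474, 0.2269]
eef_rot: [0.0, 0.998, 0.07, 0.001]
force: [1.0, -0.0, -0.7]
finger_gap: 0.464
grip_force: 0.0
```

Request:
{"name": "arm_command", "arguments": {"fingers": [0.041,0.041,0.041,0.041,0.041,0.041], "slide": [[0.0887,-0.2197,0.007],[0.0887,-0.2197,0.007],[0.0887,-0.2197,0.007],[0.0887,-0.2197,0.007],[0.0887,-0.2197,0.007],[0.0887,-0.2197,0.007]], "yaw": [0,0,0,0,0,0]}}

```text
t: 3.0
tcp_pos: [0.4846, 0.2747, 0.2191]
eef_rot: [0.0, 0.998, 0.07, -0.0]
force: [0.7, -0.6, 0.5]
finger_gap: 0.462
grip_force: 0.0
```

Run:
```python
from ov import *
from plant import *
s=get_state();t=s["tcp_pos"];r=rot(s["eef_rot"]);print(s["t"],t,s["eef_rot"],s["force"],s["joint_pos"].round(2))
o=np.array([1.2,49.1,60])
d={c:read_camera(c) for c in("scene","top")};pickle.dump(d,open("p1.pkl","wb"))
seg=[(t+r.apply([a,k*.0205,.019]),t+r.apply([b,k*.0205,.019])) for k in(-1,1) for a,b in((-.01,.01),)]
seg+=[(t+r.apply([0,k*.0205,.019]),t+r.apply([0,k*.0205,.10])) for k in(-1,1)]
a=crop(d["top"],seg,180,170,100,75,4);b=crop(d["scene"],seg,355,165,100,75,4)
cv2.imwrite("pics/pre.png",np.hstack([a,b]))
```

```text
3.0 [0.48461481 0.27473926 0.21910056] [ 4.51067379e-04  9.97546461e-01  7.00052428e-02 -3.46305043e-04] [ 0.68318521 -0.56785204  0.46742118] [-0.17  0.37 -0.55  1.76  0.22  1.07 -2.23]
```

View pics/pre.png

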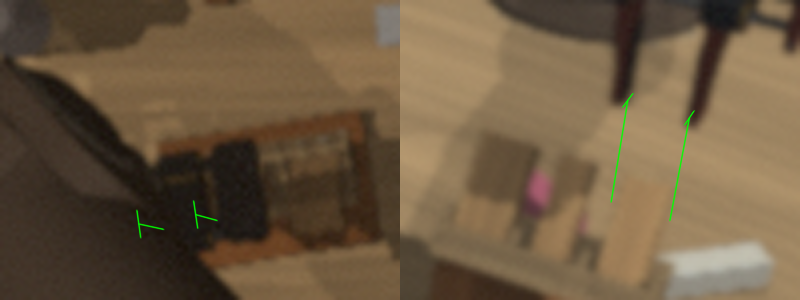

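The crop shows the open fingers above the +y block, straddling it at scene ≈(637,190) in the crop. I'll descend partway and check how well it tracks.

Request:
{"name": "arm_command", "arguments": {"fingers": [0.041,0.041,0.041,0.041], "slide": [[0,0,0.02],[0,0,0.04],[0,0,0.05],[0,0,0.05]], "yaw": [0,0,0,0]}}

```text
t: 3.6
tcp_pos: [0.4848, 0.2745, 0.1693]
eef_rot: [0.0, 0.998, 0.069, -0.0]
force: [0.3, 0.4, 1.1]
finger_gap: 0.467
grip_force: 0.0
```

Request:
{"name": "arm_command", "arguments": {"fingers": [0.041,0.041,0.041,0.041,0.041,0.041], "slide": [[0.001,-0.003,0],[0.001,-0.003,0.015],[0.001,-0.003,0.03],[0.001,-0.003,0.04],[0.001,-0.003,0.05],[0.001,-0.003,0.05]], "yaw": [0,0,0,0,0,0]}}

```text
t: 4.35
tcp_pos: [0.4849, 0.2783, 0.1185]
eef_rot: [0.0, 0.998, 0.07, -0.001]
force: [-0.1, 0.6, 0.2]
finger_gap: 0.468
grip_force: 0.0
```

No contact on the way down. Closing gently.

Request:
{"name": "arm_command", "arguments": {"fingers": [0.036,0.032,0.028,0.02,0.02,0.02], "slide": [[0,0,0],[0,0,0],[0,0,0],[0,0,0],[0,0,0],[0,0,0]], "yaw": [0,0,0,0,0,0], "force": 15}}

```text
t: 5.1
tcp_pos: [0.4856, 0.2785, 0.1198]
eef_rot: [0.0, 0.998, 0.07, 0.0]
force: [-0.8, -1.9, 6.2]
finger_gap: 0.344
grip_force: 15.0
```

Gap is 0.344 × 88 ≈ 30 mm, which confirms block_b. Drawing it out along its axis.

Request:
{"name": "arm_command", "arguments": {"fingers": [0.02,0.02,0.02,0.02,0.02,0.02,0.02,0.02], "slide": [[-0.0057,0,-0.0082],[-0.0115,0,-0.0164],[-0.0172,0,-0.0246],[-0.0229,0,-0.0328],[-0.0287,0,-0.041],[-0.0344,0,-0.0492],[-0.0401,0,-0.0574],[-0.0401,0,-0.0574]], "yaw": [0,0,0,0,0,0,0,0]}}

```text
t: 6.1
tcp_pos: [0.4455, 0.2732, 0.1776]
eef_rot: [-0.0, 0.998, 0.07, 0.0]
force: [-0.8, -0.3, -0.8]
finger_gap: 0.34
grip_force: 15.0
```

```bash
cat > blk.py <<'E'
from ov import *
from plant import *
# fit held block: params dx(along tool x at grip, block z height h), tilt, given TCP pose; width 30
def box(t,r,u,h,tilt,w=.030):
    # block frame: y=tool y; z axis tilted; grip point in block coords (u,0,h)
    Rb=r*R.from_euler("x",np.pi)  # tool flipped up: x same, y->-y, z up
    Rb=Rb*R.from_euler("y",-tilt)
    P=lambda x,y,z:t+Rb.apply(np.array([x-u,y,z-h]))
    return P
def faces(P,w=.030):
    c=lambda *a:[P(*v) for v in a]
    h=w/2
    V={(i,j,k):P(.026*i,h*(2*j-1),.084*k) for i in(0,1) for j in(0,1) for k in(0,1)}
    E=[]
    for i in(0,1):
        for j in(0,1):
            E+=[(V[0,i,j],V[1,i,j]),(V[i,0,j],V[i,1,j]),(V[i,j,0],V[i,j,1])]
    return E
E
python3 - <<'E'
from blk import *
s=get_state();print(s["t"],s["tcp_pos"],s["force"],s["grip_force"],s["finger_gap"])
p=read_camera("scene");pickle.dump(p,open("p2.pkl","wb"))
for r in trace("block_a",p):
    m=r["mask"].astype(np.uint8);rc=cv2.minAreaRect(cv2.findNonZero(m));print(round(r["score"],2),np.round(r["uv"]),m.sum(),[np.round(v,1).tolist() for v in rc])
P=box(s["tcp_pos"],rot(s["eef_rot"]),.013,.062,.61)
print("pred centre",proj(p,P(.013,0,.042)),proj(p,P(.013,0,0)),proj(p,P(.013,0,.084)))
E
```

```text
6.1 [0.44548505 0.27317606 0.17757555] [-0.80888433 -0.34790233 -0.83511204] 14.999740272760391 0.34014221719167886
0.85 [421. 197.] 381 [[421.7, 198.6], [12.4, 32.7], 14.0]
0.77 [396. 218.] 243 [[396.1, 216.7], [10.1, 25.3], 18.4]
0.66 [338. 228.] 207 [[340.3, 228.1], [23.6, 10.9], 51.3]
0.64 [436. 232.] 259 [[434.8, 232.0], [10.8, 24.8], 83.7]
0.57 [379. 208.] 399 [[379.0, 211.5], [16.1, 25.6], 18.4]
0.34 [297. 263.] 349 [[297.4, 263.2], [13.2, 29.2], 53.1]
pred centre [[421.51208139 199.76856981]] [[416.7254566  214.73811548]] [[426.3102776  184.77659291]]
```

Block_b is free and held as modelled: predicted centre (421.5,199.8), seen at (421.7,198.6). Plan: lift clear, carry it over the jig, hold its foot just above the bed, and push it against the rail so it pivots upright in a soft grip. Lifting and crossing now.

Request:
{"name": "arm_command", "arguments": {"fingers": [0.02,0.02,0.02,0.02,0.02,0.02,0.02,0.02,0.02,0.02], "slide": [[-0.01,0,-0.025],[-0.02,0,-0.05],[-0.0205,0.055,-0.05],[-0.021,0.11,-0.05],[-0.022,0.17,-0.05],[-0.023,0.23,-0.05],[-0.024,0.29,-0.05],[-0.025,0.35,-0.05],[-0.026,0.41,-0.05],[-0.0265,0.46,-0.05]], "yaw": [0,0,0,0,0,2,4,6,8,9.7]}}

```text
t: 7.45
tcp_pos: [0.4835, -0.1889, 0.2265]
eef_rot: [0.0, 1.0, -0.016, -0.0]
force: [-0.1, -0.8, -0.0]
finger_gap: 0.345
grip_force: 15.0
```

Request:
{"name": "arm_command", "arguments": {"fingers": [0.02,0.02,0.02], "slide": [[0,0.03,0],[0,0.05,0],[0,0.05,0]], "yaw": [0,0,0]}}

```text
t: 7.82
tcp_pos: [0.4819, -0.237, 0.2264]
eef_rot: [-0.0, 1.0, -0.016, -0.0]
force: [-0.0, 0.0, -0.7]
finger_gap: 0.339
grip_force: 15.0
```

Request:
{"name": "arm_command", "arguments": {"fingers": [0.02,0.02,0.02,0.02,0.02,0.02], "slide": [[0,0.004,0.05],[0,0.004,0.1],[0,0.004,0.13],[0,0.004,0.145],[0,0.004,0.148],[0,0.004,0.148]], "yaw": [0,0,0,0,0,0]}}

```text
t: 8.57
tcp_pos: [0.4829, -0.24, 0.0799]
eef_rot: [0.0, 1.0, -0.014, 0.001]
force: [1.2, -0.1, -0.4]
finger_gap: 0.341
grip_force: 15.0
```

Run:
```python
from blk import *
s=get_state();print(s["t"],s["tcp_pos"],s["force"],s["joint_pos"].round(2))
for c in("scene","top"):
    p=read_camera(c);pickle.dump(p,open(f"p3{c}.pkl","wb"))
    for r in trace("block_a",p):
        m=r["mask"].astype(np.uint8);rc=cv2.minAreaRect(cv2.findNonZero(m));print(c,round(r["score"],2),np.round(r["uv"]),m.sum(),[np.round(v,1).tolist() for v in rc])
    P=box(s["tcp_pos"],rot(s["eef_rot"]),.013,.062,.61)
    print("pred",proj(p,np.array([P(.026,0,.042),P(.026,0,0),P(.026,0,.084)])).round(1).tolist())
p=pickle.load(open("p3scene.pkl","rb"));G=grads(p)
t,r=s["tcp_pos"],rot(s["eef_rot"])
for ti in np.arange(.3,.85,.05):
    print(round(ti,2),max((round(float(score(p,G,[e for k,e in enumerate(faces(box(t,r,u,h,ti)))])),2),round(u,3),round(h,3)) for u in(.010,.013,.016) for h in(.058,.062,.066)))
```

```text
8.575 [ 0.48292047 -0.2400424   0.07985417] [ 1.15300106 -0.1492739  -0.40604745] [ 0.54  0.48 -0.22  1.95  0.15  0.73 -1.36]
scene 0.9 [383. 207.] 358 [[378.9, 211.5], [14.8, 25.2], 20.0]
scene 0.83 [393. 221.] 215 [[396.1, 216.6], [9.0, 24.4], 16.4]
scene 0.71 [432. 233.] 264 [[434.1, 232.0], [10.9, 26.0], 81.9]
scene 0.49 [270. 175.] 211 [[272.5, 176.1], [11.3, 24.6], 22.4]
pred [[269.6, 175.0], [264.9, 186.6], [274.3, 163.3]]
top 0.77 [273. 259.] 203 [[272.0, 260.7], [26.1, 7.9], 23.2]
top 0.62 [193. 210.] 222 [[190.7, 207.7], [25.8, 9.0], 57.1]
top 0.57 [259. 216.] 258 [[259.0, 218.0], [20.0, 14.0], 90.0]
top 0.48 [242. 221.] 146 [[242.5, 220.0], [18.0, 9.0], 90.0]
top 0.48 [227. 261.] 248 [[227.4, 262.9], [9.4, 27.8], 36.9]
top 0.46 [299. 217.] 224 [[297.7, 214.7], [26.9, 9.7], 33.7]
pred [[393.5, 215.8], [391.5, 209.2], [395.6, 222.8]]
0.3 (7.79, 0.016, 0.058)
0.35 (7.59, 0.016, 0.058)
0.4 (7.39, 0.016, 0.058)
0.45 (7.26, 0.016, 0.058)
0.5 (7.15, 0.016, 0.058)
0.55 (7.0, 0.016, 0.058)
0.6 (6.82, 0.016, 0.058)
0.65 (6.72, 0.016, 0.066)
0.7 (6.83, 0.016, 0.066)
0.75 (6.79, 0.016, 0.066)
0.8 (6.66, 0.016, 0.066)
```

Request:
{"name": "arm_command", "arguments": {"fingers": [0.02,0.02,0.02,0.02,0.02,0.02,0.02], "slide": [[0.004,0,0.002],[0.009,0,0.002],[0.012,0,0.002],[0.015,0,0.002],[0.018,0,0.001],[0.021,0,0.001],[0.024,0,0.0]], "yaw": [0,0,0,0,0,0,0], "force": 6}}

```text
t: 9.65
tcp_pos: [0.5061, -0.2409, 0.0788]
eef_rot: [-0.0, 1.0, -0.015, -0.0]
force: [-2.5, -0.1, -0.1]
finger_gap: 0.345
grip_force: 6.0
```

Contact with the rail is felt (−2.5 N) and the block is turning. Continuing to upright.

Request:
{"name": "arm_command", "arguments": {"fingers": [0.02,0.02,0.02,0.02,0.02,0.02,0.02,0.02,0.02], "slide": [[0.003,0,-0.001],[0.006,0,-0.002],[0.009,0,-0.003],[0.012,0,-0.003],[0.015,0,-0.003],[0.018,0,-0.003],[0.021,0,-0.003],[0.023,0,-0.003],[0.023,0,-0.003]], "yaw": [0,0,0,0,0,0,0,0,0]}}

```text
t: 10.78
tcp_pos: [0.5295, -0.2415, 0.0818]
eef_rot: [0.0, 1.0, -0.014, 0.0]
force: [-0.1, 0.8, 0.4]
finger_gap: 0.34
grip_force: 6.0
```

Run:
```python
from blk import *
s=get_state();print(s["t"],s["tcp_pos"],s["force"])
p=read_camera("scene");pickle.dump(p,open("p4.pkl","wb"))
for r in trace("block_a",p):
    m=r["mask"].astype(np.uint8);rc=cv2.minAreaRect(cv2.findNonZero(m))
    if rc[0][0]<330: print(round(r["score"],2),np.round(r["uv"]),m.sum(),[np.round(v,1).tolist() for v in rc])
for ti in(0,.1,.2,.3,.4):
    P=box(s["tcp_pos"],rot(s["eef_rot"]),.013,.062,ti)
    print(ti,"pred",proj(p,np.array([P(.026,0,.042),P(.026,0,0),P(.026,0,.084)])).round(1).tolist())
```

```text
10.775 [ 0.52949465 -0.2415266   0.08184945] [-0.12379159  0.8397637   0.37216629]
0.69 [265. 178.] 186 [[266.0, 178.0], [24.0, 12.0], 90.0]
0.45 [259. 168.] 61 [[254.8, 169.5], [13.1, 4.9], 78.7]
0 pred [[261.5, 181.6], [262.2, 192.4], [260.8, 170.4]]
0.1 pred [[261.1, 181.5], [260.9, 192.8], [261.3, 169.8]]
0.2 pred [[260.7, 181.2], [259.5, 192.9], [261.8, 169.3]]
0.3 pred [[260.3, 181.0], [258.2, 192.9], [262.4, 168.8]]
0.4 pred [[259.9, 180.6], [257.0, 192.7], [262.9, 168.4]]
```

Request:
{"name": "arm_command", "arguments": {"fingers": [0.02,0.02,0.02,0.02], "slide": [[0.001,0,0],[0.002,0,0],[0.003,0,0],[0.003,0,0]], "yaw": [0,0,0,0]}}

```text
t: 11.38
tcp_pos: [0.5322, -0.2417, 0.0819]
eef_rot: [0.0, 1.0, -0.015, 0.0]
force: [-1.1, 0.1, 0.3]
finger_gap: 0.341
grip_force: 6.0
```

Request:
{"name": "arm_command", "arguments": {"fingers": [0.02,0.02,0.02,0.02], "slide": [[0.001,0,0],[0.002,0,0],[0.003,0,0],[0.003,0,0]], "yaw": [0,0,0,0]}}

```text
t: 11.88
tcp_pos: [0.5353, -0.2418, 0.0819]
eef_rot: [0.0, 1.0, -0.015, 0.0]
force: [-0.7, 0.2, 0.5]
finger_gap: 0.339
grip_force: 6.0
```

Run:
```python
from blk import *
s=get_state();print(s["t"],s["tcp_pos"],s["force"])
p=read_camera("scene");pickle.dump(p,open("p5.pkl","wb"));G=grads(p)
t,r=s["tcp_pos"],rot(s["eef_rot"])
def vis(u,h,ti,dy=0):
    P=box(t+np.array([0,0,0]),r,u,h,ti);k=.015
    return [(P(.026,-k,0),P(.026,-k,.055)),(P(.026,k,0),P(.026,k,.055)),(P(.026,-k,0),P(.026,k,0)),(P(0,k,0),P(0,k,.055)),(P(0,-k,0),P(0,-k,.055)),(P(.026,k,0),P(0,k,0)),(P(.026,-k,0),P(0,-k,0))]
for ti in np.arange(-.2,.45,.05):
    print(round(ti,2),max((round(float(score(p,G,vis(u,h,ti))),2),round(u,3),round(h,3)) for u in(.009,.011,.013,.015,.017) for h in(.058,.060,.062,.064,.066)))
im=crop(p,[],225,130,80,60,5);im2=crop(p,vis(.013,.062,0),225,145,80,60,5);im=crop(p,[],225,145,80,60,5)
cv2.imwrite("pics/up.png",np.hstack([im,im2]))
```

```text
11.875 [ 0.53525748 -0.24176128  0.08186356] [-0.71948043  0.19978885  0.49531804]
-0.2 (7.43, 0.017, 0.058)
-0.15 (7.36, 0.015, 0.058)
-0.1 (7.26, 0.015, 0.058)
-0.05 (7.15, 0.017, 0.058)
-0.0 (6.83, 0.017, 0.058)
0.05 (6.32, 0.017, 0.058)
0.1 (5.82, 0.017, 0.058)
0.15 (5.2, 0.017, 0.058)
0.2 (4.66, 0.017, 0.058)
0.25 (4.21, 0.017, 0.058)
0.3 (3.83, 0.017, 0.058)
0.35 (3.61, 0.011, 0.058)
0.4 (3.64, 0.011, 0.058)
```

The force stays near 1 N, only the pivot friction, so the block may have turned slightly past upright over the rail's top. I'll back off to mid-bed and press down lightly. The flat foot will square it.

Request:
{"name": "arm_command", "arguments": {"fingers": [0.02,0.02,0.02,0.02,0.02,0.02,0.02,0.02], "slide": [[-0.02,0,0],[-0.04,0,0],[-0.04,0,0.001],[-0.04,0,0.002],[-0.04,0,0.003],[-0.04,0,0.004],[-0.04,0,0.005],[-0.04,0,0.005]], "yaw": [0,0,0,0,0,0,0,0]}}

```text
t: 12.92
tcp_pos: [0.4951, -0.2405, 0.0767]
eef_rot: [-0.0, 1.0, -0.015, -0.0]
force: [0.6, -0.2, 0.2]
finger_gap: 0.342
grip_force: 6.0
```

Request:
{"name": "arm_command", "arguments": {"fingers": [0.02,0.02,0.02,0.02], "slide": [[0,0,0.001],[0,0,0.002],[0,0,0.003],[0,0,0.003]], "yaw": [0,0,0,0]}}

```text
t: 13.42
tcp_pos: [0.4956, -0.2406, 0.0743]
eef_rot: [0.0, 1.0, -0.015, 0.001]
force: [0.8, 0.7, 3.7]
finger_gap: 0.342
grip_force: 6.0
```

Run:
```python
from blk import *
s=get_state();print(s["t"],s["tcp_pos"],s["force"],s["moment"])
p=read_camera("scene");pickle.dump(p,open("p6.pkl","wb"))
im=crop(p,[],225,140,80,60,5)
P=box(s["tcp_pos"],rot(s["eef_rot"]),.013,.060,0);k=.015
im2=crop(p,[(P(.026,-k,0),P(.026,-k,.084)),(P(.026,k,0),P(.026,k,.084)),(P(.026,-k,0),P(.026,k,0)),(P(.026,k,0),P(0,k,0)),(P(0,k,0),P(0,k,.084))],225,140,80,60,5)
cv2.imwrite("pics/up.png",np.hstack([im,im2]))
```

```text
13.425 [ 0.49559816 -0.24061461  0.07426459] [0.8182253  0.70987751 3.70652103] [ 0.15614039 -0.04259081 -0.02196087]
```

View pics/up.png

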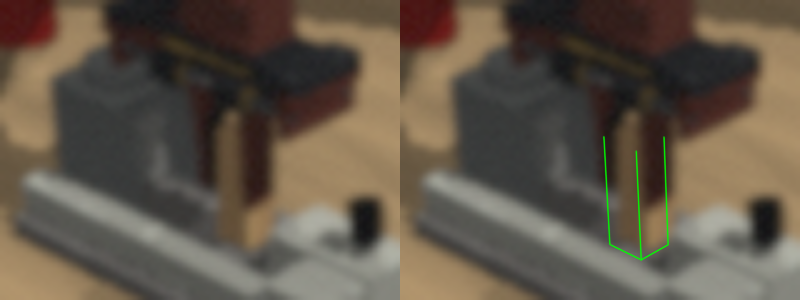

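The block looks nearly upright: the face's left edge runs from crop (217,240) to (222,115), about 0.1 rad short, well inside its 0.3 rad stable range. I'll soften the grip to 3 N, press a little more, then open slowly so it settles flat.

Request:
{"name": "arm_command", "arguments": {"fingers": [0.02,0.02,0.02,0.02,0.02], "slide": [[0,0,0],[0.0005,0,0.001],[0.001,0,0.002],[0.001,0,0.002],[0.001,0,0.002]], "yaw": [0,0,0,0,0], "force": 3}}

```text
t: 14.1
tcp_pos: [0.4962, -0.2406, 0.0718]
eef_rot: [0.0, 1.0, -0.015, 0.0]
force: [1.1, -0.0, 2.6]
finger_gap: 0.34
grip_force: 3.0
```

Request:
{"name": "arm_command", "arguments": {"fingers": [0.031,0.032,0.034,0.036,0.04,0.044,0.044,0.044], "slide": [[0,0,0],[0,0,0],[0,0,0],[0,0,0],[0,0,0],[0,0,0],[0,0,0],[0,0,0]], "yaw": [0,0,0,0,0,0,0,0]}}

```text
t: 15.1
tcp_pos: [0.4961, -0.2406, 0.0719]
eef_rot: [0.0, 1.0, -0.015, 0.0]
force: [-0.0, -0.0, 0.3]
finger_gap: 0.501
grip_force: 0.0
```

```bash
cat > st.py <<'E'
from blk import *
# standing block fit: jig-plane pose (x,y,yaw,tilt about y), visible faces +x,+y,top ; z=bed
def stand(x,y,yaw,ti):
    k=.015;r=R.from_euler("zy",[yaw,-ti]);o=np.array([x,y,.016])
    P=lambda a,b,c:o+r.apply([a-.013,b,c])
    return P,[(P(.026,-k,.01),P(.026,-k,.084)),(P(.026,k,.01),P(.026,k,.084)),(P(0,k,.01),P(0,k,.084)),(P(.026,-k,.084),P(.026,k,.084)),(P(.026,k,.084),P(0,k,.084)),(P(0,k,.084),P(0,-k,.084)),(P(0,-k,.084),P(.026,-k,.084))]
E
python3 - <<'E'
from st import *
s=get_state();print(s["t"],s["tcp_pos"],s["force"],s["finger_gap"],s["grip_force"])
p=read_camera("scene");pickle.dump(p,open("p7.pkl","wb"))
for r in trace("block_a",p):
    m=r["mask"].astype(np.uint8);rc=cv2.minAreaRect(cv2.findNonZero(m))
    if rc[0][0]<330: print(round(r["score"],2),np.round(r["uv"]),m.sum(),[np.round(v,1).tolist() for v in rc])
E
```

```text
15.1 [ 0.49608297 -0.24058392  0.07186734] [-0.00411876 -0.04792143  0.33120058] 0.501296639963429 0.0
0.63 [272. 175.] 185 [[273.1, 177.1], [24.7, 10.3], 82.9]
0.27 [292. 193.] 623 [[293.0, 192.0], [26.0, 30.0], 90.0]
```

Request:
{"name": "arm_command", "arguments": {"fingers": [0.046,0.046,0.046,0.046,0.06], "slide": [[0,0,-0.015],[0,0,-0.04],[0,0,-0.08],[0,0,-0.13],[0,0,-0.13]], "yaw": [0,0,0,0,0]}}

```text
t: 15.82
tcp_pos: [0.4984, -0.2414, 0.207]
eef_rot: [0.002, 1.0, -0.015, 0.004]
force: [-0.1, 0.6, -0.6]
finger_gap: 0.602
grip_force: 0.0
```

Run:
```python
from st import *
s=get_state();print(s["t"],s["tcp_pos"],s["force"])
p=read_camera("scene");q=read_camera("top");pickle.dump((p,q),open("p8.pkl","wb"));G=grads(p)
for pic in(p,):
  for r in trace("block_a",pic)+[]:
    m=r["mask"].astype(np.uint8);rc=cv2.minAreaRect(cv2.findNonZero(m))
    if rc[0][0]<330: print(round(r["score"],2),np.round(r["uv"]),m.sum(),[np.round(v,1).tolist() for v in rc],cv2.boundingRect(m))
r=opt(lambda v:score(p,G,stand(*v)[1])-20*v[3]**2-20*(v[2]+.03)**2,[.4975,-.2406,-.03,0],[.004,.004,.05,.05]);print(r.x.round(4),r.fun)
m=np.vstack([np.array(e) for e in stand(.4975,-.2406,-.03,0)[1]]);u=proj(p,m);print("upright bbox",u.min(0),u.max(0))
```

```text
15.825 [ 0.49837869 -0.24139071  0.20696631] [-0.08092996  0.61858348 -0.58078003]
0.55 [273. 173.] 239 [[273.0, 177.0], [24.0, 10.0], 90.0] (268, 165, 11, 25)
0.36 [267. 192.] 3212 [[276.3, 186.2], [102.0, 46.6], 27.6] (227, 148, 98, 75)
[ 0.4878 -0.2411 -0.0425 -0.0151] -9.262584754863889
upright bbox [264.75528635 163.66347499] [277.55845949 188.64605297]
```

The block stands upright at about (0.488, −0.241), inside the mouth's width. Now measuring the knob from the dark blobs in both first pictures.

Run:
```python
from h import *
d=pickle.load(open("p0.pkl","rb"));C={}
for c,(x,y,w,h) in dict(scene=(290,172,20,22),top=(345,207,24,24)).items():
    g=cv2.GaussianBlur(d[c]["frame"][y:y+h,x:x+w],(0,0),.7).max(2).astype(int)
    m=(g<60).astype(np.uint8);n,l,s,ce=cv2.connectedComponentsWithStats(m)
    print(c,g.min(),[(s[i].tolist(),ce[i].round(1).tolist()) for i in range(1,n)])
    i=1+s[1:,4].argmax();b=s[i];C[c]=ce[i]+[x,y];print(C[c])
print(tri(d["scene"],[C["scene"]],d["top"],[C["top"]]))
print("top z=.092",onz(d["top"],[C["top"]],.092),"scene z=.08",onz(d["scene"],[C["scene"]],.08))
```

```text
scene 23 [([6, 8, 5, 9, 37], [7.7, 12.2])]
[297.72972973 184.16216216]
top 37 [([20, 0, 4, 4, 12], [21.6, 1.9]), ([9, 10, 7, 5, 30], [11.9, 12.0])]
[356.9        218.96666667]
(array([ 0.49777775, -0.12387083,  0.07648509]), np.float64(0.00028971174071381933))
top z=.092 [[ 0.49673024 -0.12226033  0.092     ]] scene z=.08 [[ 0.50231478 -0.12019198  0.08      ]]
```

Request:
{"name": "arm_command", "arguments": {"fingers": [0.05,0.05,0.05,0.05,0.05,0.05,0.05,0.05,0.05,0.05], "slide": [[-0.001,-0.03,0],[-0.002,-0.06,0],[-0.003,-0.09,0],[-0.004,-0.119,0],[-0.004,-0.119,0],[-0.004,-0.119,0],[-0.004,-0.119,0],[-0.004,-0.119,0],[-0.004,-0.119,0],[-0.004,-0.119,0]], "yaw": [-10,-20,-30,-40,-50,-60,-70,-80,-90,-90]}}

```text
t: 17.23
tcp_pos: [0.4948, -0.1215, 0.2007]
eef_rot: [-0.001, 0.718, 0.696, -0.0]
force: [-0.7, -0.2, 0.0]
finger_gap: 0.573
grip_force: 0.0
```

Request:
{"name": "arm_command", "arguments": {"fingers": [0.05,0.05,0.05,0.05,0.05,0.05], "slide": [[-0.001,0.003,0.03],[-0.001,0.003,0.06],[-0.001,0.003,0.09],[-0.001,0.003,0.105],[-0.001,0.003,0.112],[-0.001,0.003,0.112]], "yaw": [0,0,0,0,0,0]}}

```text
t: 17.98
tcp_pos: [0.4987, -0.1225, 0.09]
eef_rot: [-0.0, 0.718, 0.696, 0.0]
force: [0.2, -0.6, -0.0]
finger_gap: 0.568
grip_force: 0.0
```

Request:
{"name": "arm_command", "arguments": {"fingers": [0.04,0.03,0.02,0.01,0.01,0.01], "slide": [[0,0,0],[0,0,0],[0,0,0],[0,0,0],[0,0,0],[0,0,0]], "yaw": [0,0,0,0,0,0], "force": 10}}

```text
t: 18.73
tcp_pos: [0.4984, -0.1228, 0.0903]
eef_rot: [0.0, 0.717, 0.697, -0.0]
force: [-2.2, -1.2, 7.2]
finger_gap: 0.271
grip_force: 10.0
```

Gap is 23.8 mm, so the knob is gripped. Pushing along −y: first up to the block, gently.

Request:
{"name": "arm_command", "arguments": {"fingers": [0.01,0.01,0.01,0.01,0.01,0.01,0.01,0.01,0.01,0.01], "slide": [[-0.005,0,0],[-0.011,0,0],[-0.017,0,0],[-0.023,0,0],[-0.028,0,0],[-0.032,0,0],[-0.036,0,0],[-0.039,0,0],[-0.042,0,0],[-0.045,0,0]], "yaw": [0,0,0,0,0,0,0,0,0,0]}}

```text
t: 19.98
tcp_pos: [0.4969, -0.1669, 0.0903]
eef_rot: [-0.0, 0.717, 0.697, -0.0]
force: [-3.9, 3.7, 6.7]
finger_gap: 0.271
grip_force: 10.0
```

Request:
{"name": "arm_command", "arguments": {"fingers": [0.01,0.01,0.01,0.01,0.01,0.01,0.01,0.01,0.01,0.01], "slide": [[-0.004,0,0],[-0.008,0,0],[-0.012,0,0],[-0.016,0,0],[-0.02,0,0],[-0.024,0,0],[-0.028,0,0],[-0.032,0,0],[-0.034,0,0],[-0.034,0,0]], "yaw": [0,0,0,0,0,0,0,0,0,0]}}

```text
t: 21.22
tcp_pos: [0.4957, -0.2013, 0.0903]
eef_rot: [-0.0, 0.717, 0.697, -0.0]
force: [-4.7, 1.8, 7.6]
finger_gap: 0.272
grip_force: 10.0
```

Run:
```python
from st import *
s=get_state();print(s["t"],s["tcp_pos"],s["force"],s["moment"],s["finger_gap"])
p=read_camera("scene");q=read_camera("top");pickle.dump((p,q),open("p9.pkl","wb"));G=grads(p)
for pic in(p,q):
  for r in trace("block_a",pic):
    m=r["mask"].astype(np.uint8);rc=cv2.minAreaRect(cv2.findNonZero(m))
    if 225<r["uv"][0]<340: print(round(r["score"],2),np.round(r["uv"]),m.sum(),[np.round(v,1).tolist() for v in rc],cv2.boundingRect(m))
r=opt(lambda v:score(p,G,stand(*v)[1])-20*v[3]**2-20*(v[2]+.03)**2,[.488,-.281,-.03,0],[.004,.008,.05,.05]);print(r.x.round(4),r.fun)
```

```text
21.225 [ 0.49570266 -0.20130606  0.09025885] [-4.71662095  1.79144608  7.55960247] [ 0.26900722  0.91288096 -0.0618334 ] 0.2715183199317052
0.71 [264. 169.] 141 [[264.5, 173.5], [17.0, 11.0], 90.0] (259, 165, 12, 18)
0.59 [340. 224.] 200 [[340.5, 226.5], [23.0, 9.7], 56.3] (333, 217, 16, 21)
0.79 [230. 259.] 253 [[227.6, 262.3], [9.4, 27.8], 38.7] (217, 250, 23, 26)
0.75 [298. 217.] 183 [[297.5, 213.7], [25.5, 8.0], 34.5] (286, 205, 24, 19)
0.59 [259. 217.] 284 [[259.0, 218.0], [20.0, 14.0], 90.0] (252, 208, 15, 21)
0.58 [241. 219.] 170 [[242.5, 220.5], [19.0, 9.0], 90.0] (238, 211, 10, 20)
0.56 [272. 261.] 221 [[272.1, 260.8], [26.0, 9.0], 25.2] (260, 253, 25, 16)
[ 0.4989 -0.2603 -0.0237  0.0464] -7.385212085127933
```

Run:
```python
from st import *
p,q=pickle.load(open("p9.pkl","rb"))
for x,y in((.488,-.241),(.487,-.27),(.487,-.281),(.492,-.281)):
    u=proj(p,np.vstack([np.array(e) for e in stand(x,y,-.03,0)[1]]));print(x,y,u.min(0).round(1),u.max(0).round(1))
m=[r for r in trace("block_a",p) if abs(r["uv"][0]-264)<6]
mm=m[0]["mask"]
for v in range(163,186,2):
    c=np.flatnonzero(mm[v]);print(v,(c.min(),c.max()) if len(c) else None,p["frame"][v,252:284:2].mean(1).astype(int).tolist())
```

```text
0.488 -0.241 [266.7 162.6] [279.4 187.5]
0.487 -0.27 [260.6 159.9] [273.3 184.5]
0.487 -0.281 [258.2 159. ] [271.  183.5]
0.492 -0.281 [257.2 159.5] [270.  184.1]
163 None [62, 63, 60, 51, 44, 38, 36, 38, 45, 74, 70, 40, 36, 48, 70, 30]
165 (np.int64(259), np.int64(262)) [62, 68, 69, 64, 66, 55, 45, 39, 44, 84, 92, 39, 36, 55, 75, 32]
167 (np.int64(259), np.int64(267)) [59, 67, 66, 66, 75, 75, 70, 59, 52, 89, 99, 46, 38, 55, 71, 31]
169 (np.int64(259), np.int64(270)) [60, 67, 67, 64, 74, 78, 79, 74, 70, 96, 107, 54, 36, 56, 64, 31]
171 (np.int64(259), np.int64(270)) [59, 66, 68, 64, 75, 76, 80, 77, 74, 95, 115, 65, 36, 48, 48, 23]
173 (np.int64(259), np.int64(270)) [60, 66, 66, 64, 75, 76, 84, 96, 83, 88, 105, 60, 33, 39, 36, 24]
175 (np.int64(259), np.int64(267)) [59, 64, 62, 60, 77, 77, 87, 108, 98, 108, 105, 59, 36, 42, 37, 23]
177 (np.int64(259), np.int64(264)) [59, 56, 54, 59, 75, 80, 90, 115, 141, 152, 129, 67, 38, 39, 37, 31]
179 (np.int64(260), np.int64(262)) [59, 55, 56, 58, 72, 82, 94, 124, 147, 138, 116, 88, 61, 47, 43, 53]
181 (np.int64(260), np.int64(262)) [62, 56, 56, 57, 70, 81, 85, 91, 101, 108, 107, 104, 91, 80, 77, 110]
183 None [112, 87, 78, 68, 66, 76, 87, 103, 129, 137, 117, 107, 100, 127, 131, 140]
185 None [135, 124, 129, 113, 85, 96, 131, 153, 163, 163, 143, 129, 122, 135, 142, 142]
```

The block's outline (columns 259–270) matches an upright block at y ≈ −0.281, right at the mouth. Continuing in, slower.

Request:
{"name": "arm_command", "arguments": {"fingers": [0.01,0.01,0.01,0.01,0.01,0.01,0.01,0.01], "slide": [[-0.003,0.001,0],[-0.006,0.001,0],[-0.009,0.001,0],[-0.012,0.001,0],[-0.015,0.001,0],[-0.018,0.001,0],[-0.02,0.001,0],[-0.02,0.001,0]], "yaw": [0,0,0,0,0,0,0,0]}}

```text
t: 22.48
tcp_pos: [0.495, -0.2215, 0.0902]
eef_rot: [-0.001, 0.718, 0.697, -0.001]
force: [-7.6, 2.7, 11.1]
finger_gap: 0.272
grip_force: 10.0
```

Request:
{"name": "arm_command", "arguments": {"fingers": [0.01,0.01,0.01,0.01,0.01,0.01,0.01], "slide": [[-0.001,-0.001,-0.0005],[-0.002,-0.002,-0.001],[-0.0035,-0.002,-0.001],[-0.005,-0.002,-0.001],[-0.0065,-0.002,-0.001],[-0.008,-0.002,-0.001],[-0.009,-0.002,-0.001]], "yaw": [0,0,0,0,0,0,0]}}

```text
t: 23.35
tcp_pos: [0.4946, -0.2305, 0.0905]
eef_rot: [-0.0, 0.717, 0.697, 0.0]
force: [4.7, 2.7, -12.6]
finger_gap: 0.269
grip_force: 10.0
```

Request:
{"name": "arm_command", "arguments": {"fingers": [0.01,0.01,0.01,0.01,0.01,0.01], "slide": [[-0.001,0.0007,0.0005],[-0.002,0.0007,0.0005],[-0.003,0.0007,0.0005],[-0.004,0.0007,0.0005],[-0.005,0.0007,0.0005],[-0.006,0.0007,0.0005]], "yaw": [0,0,0,0,0,0]}}

```text
t: 24.1
tcp_pos: [0.4944, -0.2367, 0.0903]
eef_rot: [-0.0, 0.717, 0.697, -0.0]
force: [-3.7, 2.6, -2.0]
finger_gap: 0.268
grip_force: 10.0
```

Travel is now 114 mm and only friction (2.6 N) is felt. Small checked steps from here.

Request:
{"name": "arm_command", "arguments": {"fingers": [0.01,0.01,0.01,0.01], "slide": [[-0.001,-0.0003,0],[-0.002,-0.0003,0],[-0.003,-0.0003,0],[-0.004,-0.0003,0]], "yaw": [0,0,0,0]}}

```text
t: 24.6
tcp_pos: [0.4943, -0.2406, 0.0903]
eef_rot: [-0.0, 0.717, 0.697, -0.0]
force: [-4.0, 2.9, -1.0]
finger_gap: 0.271
grip_force: 10.0
```

Request:
{"name": "arm_command", "arguments": {"fingers": [0.01,0.01,0.01,0.01], "slide": [[-0.001,0,0],[-0.002,0,0],[-0.003,0,0],[-0.003,0,0]], "yaw": [0,0,0,0]}}

```text
t: 25.1
tcp_pos: [0.4942, -0.2438, 0.0904]
eef_rot: [-0.0, 0.717, 0.697, -0.0]
force: [-4.7, 2.5, -0.3]
finger_gap: 0.27
grip_force: 10.0
```

Request:
{"name": "arm_command", "arguments": {"fingers": [0.01,0.01,0.01,0.01], "slide": [[-0.001,-0.0003,0],[-0.002,-0.0003,0],[-0.003,-0.0003,0],[-0.003,-0.0003,0]], "yaw": [0,0,0,0]}}

```text
t: 25.6
tcp_pos: [0.4941, -0.2467, 0.0903]
eef_rot: [0.0, 0.717, 0.697, 0.0]
force: [-3.1, 1.9, -1.6]
finger_gap: 0.27
grip_force: 10.0
```

Request:
{"name": "arm_command", "arguments": {"fingers": [0.01,0.01,0.01], "slide": [[-0.001,0,0],[-0.002,0,0],[-0.002,0,0]], "yaw": [0,0,0]}}

```text
t: 25.98
tcp_pos: [0.494, -0.2486, 0.0904]
eef_rot: [0.0, 0.717, 0.697, 0.0]
force: [-3.0, 2.8, -1.8]
finger_gap: 0.269
grip_force: 10.0
```

Request:
{"name": "arm_command", "arguments": {"fingers": [0.01,0.01,0.01,0.01], "slide": [[-0.001,-0.0002,0],[-0.002,-0.0002,0],[-0.003,-0.0002,0],[-0.003,-0.0002,0]], "yaw": [0,0,0,0]}}

```text
t: 26.48
tcp_pos: [0.4939, -0.2517, 0.0904]
eef_rot: [0.0, 0.717, 0.697, 0.0]
force: [-0.9, 2.5, -3.7]
finger_gap: 0.267
grip_force: 10.0
```

Request:
{"name": "arm_command", "arguments": {"fingers": [0.01,0.01,0.01], "slide": [[-0.001,0,0],[-0.002,0,0],[-0.002,0,0]], "yaw": [0,0,0]}}

```text
t: 26.85
tcp_pos: [0.4938, -0.2537, 0.0904]
eef_rot: [0.0, 0.717, 0.697, 0.0]
force: [-0.0, 3.2, -4.1]
finger_gap: 0.273
grip_force: 10.0
```

Request:
{"name": "arm_command", "arguments": {"fingers": [0.01,0.01,0.01], "slide": [[-0.001,0,0],[-0.002,0,0],[-0.002,0,0]], "yaw": [0,0,0]}}

```text
t: 27.22
tcp_pos: [0.4938, -0.255, 0.0904]
eef_rot: [-0.0, 0.717, 0.697, 0.0]
force: [0.4, 5.4, -3.9]
finger_gap: 0.27
grip_force: 10.0
```

Request:
{"name": "arm_command", "arguments": {"fingers": [0.01,0.01,0.01], "slide": [[-0.001,0,0],[-0.0015,0,0],[-0.0015,0,0]], "yaw": [0,0,0]}}

```text
t: 27.6
tcp_pos: [0.4938, -0.2552, 0.0904]
eef_rot: [-0.001, 0.717, 0.697, 0.001]
force: [-0.5, 8.0, -1.7]
finger_gap: 0.272
grip_force: 10.0
```

Force rose from 2.8 to 5.4 to 8.0 N while motion nearly stopped: it has bottomed out at 132 mm travel, inside the 110–134 mm I expected. One small confirming nudge.

Request:
{"name": "arm_command", "arguments": {"fingers": [0.01,0.01,0.01], "slide": [[-0.0005,0,0],[-0.001,0,0],[-0.001,0,0]], "yaw": [0,0,0], "force": 15}}

```text
t: 27.98
tcp_pos: [0.4938, -0.2554, 0.0904]
eef_rot: [-0.001, 0.717, 0.697, 0.001]
force: [-1.5, 10.5, -1.3]
finger_gap: 0.267
grip_force: 15.0
```

The stop is solid (10.5 N, no motion). I'll unload to about 3 N without pulling back, then open and rise.

Request:
{"name": "arm_command", "arguments": {"fingers": [0.01,0.01,0.03,0.05,0.05,0.05,0.05], "slide": [[0.0015,0,0],[0.003,0,0],[0.003,0,0],[0.003,0,0],[0.003,0,0],[0.003,0,0],[0.003,0,0]], "yaw": [0,0,0,0,0,0,0]}}

```text
t: 28.85
tcp_pos: [0.4936, -0.2552, 0.0904]
eef_rot: [0.0, 0.717, 0.697, -0.0]
force: [-0.5, 0.3, -0.4]
finger_gap: 0.568
grip_force: 0.0
```

Request:
{"name": "arm_command", "arguments": {"fingers": [0.05,0.05,0.05,0.05,0.05,0.05,0.05,0.05,0.05,0.05], "slide": [[0,0,-0.02],[0,0,-0.05],[0,0,-0.1],[0,0,-0.15],[-0.05,-0.05,-0.17],[-0.1,-0.1,-0.17],[-0.15,-0.12,-0.17],[-0.2,-0.12,-0.17],[-0.2,-0.12,-0.17],[-0.2,-0.12,-0.17]], "yaw": [0,0,0,0,0,0,0,0,0,0]}}

```text
t: 30.1
tcp_pos: [0.3681, -0.4506, 0.26]
eef_rot: [-0.0, 0.717, 0.697, 0.0]
force: [0.4, 0.4, -0.8]
finger_gap: 0.572
grip_force: 0.0
```

Run:
```python
from st import *
s=get_state();print(s["t"],s["tcp_pos"],s["force"])
p=read_camera("scene");q=read_camera("top");pickle.dump((p,q),open("p10.pkl","wb"))
G={"a":(p,grads(p)),"b":(q,grads(q))}
for n,(c,g) in G.items():
    sc=[(round(float(score(c,g,place(rectz(-34,14,-140+v,-50+v,56)[2:3]+rectz(-34,14,-140+v,-50+v,56)[1:2]+rectz(-34,14,-140+v,-50+v,56)[3:],.5062,-.2215,-.0296))),2),v) for v in range(25,70)]
    print(n,sorted(sc)[-4:])
d=pickle.load(open("p0.pkl","rb"))
for c,(pic,old) in dict(scene=(p,d["scene"]),top=(q,d["top"])).items():
    for n in("offcut_a","glue","tin","block_a"):
        print(c,n,[(np.round(cv2.minAreaRect(cv2.findNonZero(r["mask"].astype(np.uint8)))[0],0).astype(int).tolist()) for r in trace(n,pic)])
# knob blob scene
g=cv2.GaussianBlur(p["frame"],(0,0),.7).max(2).astype(int)
m=(g[150:200,240:310]<60).astype(np.uint8);n,l,s2,ce=cv2.connectedComponentsWithStats(m)
print([(s2[i].tolist(),(ce[i]+[240,150]).round(1).tolist()) for i in range(1,n) if s2[i,4]>8])
K=np.array([.506-.01,-.2215,.083]);print("pred knob",proj(p,K+[.0296*(-.0335)*-1,-.0335,0]))
```

```text
30.1 [ 0.36811873 -0.45055132  0.26000326] [ 0.4079555   0.36514351 -0.77008249]
a [(6.43, 28), (6.64, 27), (6.82, 26), (7.04, 25)]
b [(6.78, 45), (6.91, 42), (6.92, 44), (7.04, 43)]
scene offcut_a [[214, 210], [298, 264], [364, 297]]
scene glue [[443, 293]]
scene tin [[264, 178], [204, 174]]
scene block_a [[396, 216], [341, 227], [379, 211], [435, 232], [256, 166], [389, 213]]
top offcut_a [[234, 159], [404, 160], [295, 153]]
top glue [[179, 173], [259, 217]]
top tin [[456, 185]]
top block_a [[258, 218], [297, 214], [242, 221], [272, 261], [190, 208], [227, 263]]
[([0, 10, 11, 18, 139], [244.6, 168.7]), ([21, 10, 10, 15, 66], [266.0, 167.6])]
pred knob [[267.95234694 169.57282986]]
```

Run:
```python
from st import *
p,q=pickle.load(open("p10.pkl","rb"))
def J(x,y,z):
    return R.from_euler("z",-.0296).apply([x/1000,y/1000,z/1000])+[.5062,-.2215,0]
print("face corners",proj(p,np.array([J(x,-98.5,z) for x,z in((-31,60),(-5,60),(-5,100),(-31,100))])).round(1).tolist())
print("mouth corners",proj(p,np.array([J(x,-75,z) for x,z in((-43,60),(23,60),(23,104),(-43,104))])).round(1).tolist())
for r in trace("block_a",p):
    if r["uv"][0]<270: m=r["mask"];print(r["score"],cv2.boundingRect(m.astype(np.uint8)),m.sum())
for v in range(150,180,2): print(v,[tuple(int(k) for k in p["frame"][v,u]) for u in range(246,266,3)])
```

```text
face corners [[259.8, 167.0], [254.3, 169.7], [253.6, 159.4], [259.1, 156.8]]
mouth corners [[267.0, 167.9], [253.0, 175.0], [252.1, 163.4], [266.4, 156.7]]
0.44 (253, 162, 7, 10) 59
150 [(94, 95, 93), (93, 95, 92), (104, 106, 102), (121, 114, 102), (147, 127, 97), (153, 129, 95), (152, 128, 93)]
152 [(91, 93, 92), (91, 93, 91), (93, 96, 94), (94, 94, 92), (122, 116, 105), (140, 123, 101), (150, 127, 96)]
154 [(83, 85, 83), (87, 88, 88), (87, 88, 88), (83, 84, 84), (107, 108, 107), (113, 113, 109), (128, 118, 103)]
156 [(72, 73, 72), (78, 80, 80), (80, 81, 81), (86, 89, 88), (98, 100, 98), (98, 100, 99), (98, 99, 97)]
158 [(87, 89, 88), (90, 92, 90), (91, 92, 92), (94, 96, 95), (97, 99, 97), (86, 88, 88), (72, 74, 72)]
160 [(83, 85, 83), (92, 95, 93), (94, 96, 95), (94, 95, 93), (96, 90, 84), (59, 61, 59), (55, 56, 57)]
162 [(58, 59, 59), (72, 75, 73), (91, 91, 86), (93, 82, 70), (87, 72, 55), (57, 58, 56), (54, 56, 56)]
164 [(54, 57, 56), (57, 58, 57), (92, 85, 76), (108, 85, 60), (108, 87, 63), (60, 59, 56), (55, 57, 56)]
166 [(56, 57, 57), (55, 57, 56), (87, 78, 68), (138, 110, 76), (135, 109, 77), (67, 65, 61), (52, 54, 55)]
168 [(56, 58, 57), (54, 56, 55), (80, 73, 64), (144, 116, 81), (140, 117, 90), (108, 107, 101), (70, 71, 67)]
170 [(56, 58, 56), (55, 56, 56), (78, 72, 64), (143, 124, 100), (144, 139, 125), (142, 142, 133), (118, 119, 111)]
172 [(54, 56, 55), (57, 57, 57), (88, 87, 82), (142, 140, 130), (142, 142, 134), (129, 129, 120), (117, 117, 110)]
174 [(55, 57, 57), (56, 58, 58), (85, 86, 82), (133, 133, 124), (139, 140, 131), (95, 96, 90), (80, 82, 76)]
176 [(56, 58, 58), (55, 57, 57), (74, 77, 74), (96, 97, 90), (124, 125, 117), (122, 123, 115), (99, 101, 95)]
178 [(74, 75, 72), (57, 59, 58), (77, 78, 75), (106, 106, 101), (131, 131, 122), (129, 130, 123), (132, 135, 126)]
```

The block's wood face shows upright through the mouth, just above the pusher (columns 253–260, rows 160–170), where it was predicted. The arm is clear and the bystanders have not moved.

```bash
python3 -c "
from plant import *
print(hand_in())"
```

```text
the job is handed in; nothing more can be done
None
```

I handed the job in at about 30 s: block_b (30 mm wide, matching the sample) stands upright in the hood, pushed by the knob until the stop bottomed out at about 10 N, with the arm clear and the other things unmoved.

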